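# Clear, load and index the sleeve inspection table

### The job

By its black handle post, turn the chip-littered plate of the indexing table a quarter turn anticlockwise to the click position where the fence's open end faces the blue chip tray, then push every chip off into the tray with the scraper, never touching the chips with the fingers, and stand the scraper back in the middle of its rubber pad. With the plate still there, stand all the loose steel sleeves (two or three, at the robot's left) upright on the plate inside the yellow fence. Then turn the plate a further quarter turn to its last click position, open end away from the robot, sleeves still standing and chips still in the tray; leave the oil bottle, screwdriver and caliper where they are.

Things in the scene. Friction and masses are not known exactly. Their poses are not given: they have to be found in the camera images.
- plate (a joint): Plate angle (rad), growing anticlockwise from above. Spring detents at 0, 1.571, 3.142 draw it in from about 0.3 rad and hold it within 0.03; between them the spring resists with up to 12 N at the post. The fence's open end points to the indexer's -x (robot side) at 0, to its -y (over the chip tray) at 1.571, to its +x (far side) at 3.142. Starts near 0; stops at -0.3 and 3.44.
- plate_mid (a point): Centre of the top face of the turning plate (aluminium disc, 300 mm diameter, top 46 mm above the bench); turns with it. On it a yellow three-sided fence, 14 mm high, 6 mm thick: in this frame the side walls' inner faces are at y = -55 and +55 mm, x from -135 to +105 mm; the end wall's inner face at x = +102 mm; open at -x, where the floor runs out to the disc's edge.
- post_top (a point): Centre of the top of the black handle post on the turning plate: 22 mm in diameter, its top 60 mm above the plate's top face (a 36 mm collar round its lowest 6 mm), 105 mm from the plate's axis on the +y side of the plate's frame, outside the fence.
- indexer: The fixed indexing table (housing, with the blue chip tray on its -y side). Origin: on the bench under the plate's axis, z up. Its x axis points roughly away from the robot; it is placed and turned differently at each start and does not move.
- chip_tray (a point): Centre of the inner floor (4 mm above the bench) of the blue chip tray fixed to the indexing table; axes as the indexer's. Inside 202 mm in x, 142 mm in y; walls 24 mm high, the outer (-y) one 38 mm. Its inner wall, 127 mm from the plate's axis, is tucked under the plate's edge (radius 150 mm), so chips pushed off the edge fall in.
- scraper: Scraper block, 0.35 kg, standing on its pad: red base 44 mm (x) x 96 mm (y) x 24 mm high, with a wooden grip rib on top 22 mm (x) x 64 mm (y) from 24 to 76 mm high. Origin: centre of its underside. Pushed along its x axis it fits between the fence walls.
- pad: Black rubber pad, 100 mm (x) x 140 mm (y), 4 mm thick, fixed to the bench at the robot's right: the scraper's place. Origin: centre of its underside.
- oil_can: Bystander: yellow bottle 54 mm in diameter, 130 mm tall, red cap, far right of the work. Origin: centre of its underside.
- screwdriver: Bystander: screwdriver with amber handle, 190 mm, lying far left behind the plate.
- caliper: Bystander: steel caliper with black display, 200 mm long, lying beyond the plate.
- sleeve1: Loose bored steel sleeve standing upright: outside diameter 58 mm, bore 40 mm, 48 mm tall, about 0.5 kg. Origin: centre of its underside, z along its axis. Starts at the robot's left, near a yellowed drawing sheet. None when absent (2 or 3 are there). Sleeves stacked farther left (y above 0.6 m) or in crates are fixed stock, not part of the job.
- sleeve2: Loose bored steel sleeve standing upright: outside diameter 58 mm, bore 40 mm, 48 mm tall, about 0.5 kg. Origin: centre of its underside, z along its axis. Starts at the robot's left, near a yellowed drawing sheet. None when absent (2 or 3 are there). Sleeves stacked farther left (y above 0.6 m) or in crates are fixed stock, not part of the job.
- sleeve3: Loose bored steel sleeve standing upright: outside diameter 58 mm, bore 40 mm, 48 mm tall, about 0.5 kg. Origin: centre of its underside, z along its axis. Starts at the robot's left, near a yellowed drawing sheet. None when absent (2 or 3 are there). Sleeves stacked farther left (y above 0.6 m) or in crates are fixed stock, not part of the job.
- chip1: Copper-coloured steel chip, a bent strip about 36 x 14 mm and 8 mm high, 30 g, lying at the start on the turning plate inside the fence. Origin: centre of its underside. None when absent (2 to 4 are there).
- chip2: Copper-coloured steel chip, a bent strip about 36 x 14 mm and 8 mm high, 30 g, lying at the start on the turning plate inside the fence. Origin: centre of its underside. None when absent (2 to 4 are there).
- chip3: Copper-coloured steel chip, a bent strip about 36 x 14 mm and 8 mm high, 30 g, lying at the start on the turning plate inside the fence. Origin: centre of its underside. None when absent (2 to 4 are there).
- chip4: Copper-coloured steel chip, a bent strip about 36 x 14 mm and 8 mm high, 30 g, lying at the start on the turning plate inside the fence. Origin: centre of its underside. None when absent (2 to 4 are there).
Mind the look-alikes: they are no part of the job. What is meant by the pad is not pink, and is the smaller of those in its own colour.

How it is judged (in metres and radians):
On the way, in this order (a step that is already met when the one before it is completed fails the run):
1. the plate is at its middle detent, open end towards the chip tray (value of joint plate between 1.501 and 1.641 rad and velocity of joint plate between -0.05 and 0.05 rad/s), for 0.2 s.
2. every chip lies in the chip tray, the plate still at that detent (all of step 1 and x of chip1 in the frame of chip_tray between -0.103 and 0.103 m and y of chip1 in the frame of chip_tray between -0.075 and 0.075 m and z of each of chip1, chip2, chip3, chip4 in the frame of chip_tray below 0.036 m and x of chip2 in the frame of chip_tray between -0.103 and 0.103 m and y of chip2 in the frame of chip_tray between -0.075 and 0.075 m and x of chip3 in the frame of chip_tray between -0.103 and 0.103 m and y of chip3 in the frame of chip_tray between -0.075 and 0.075 m and x of chip4 in the frame of chip_tray between -0.103 and 0.103 m and y of chip4 in the frame of chip_tray between -0.075 and 0.075 m), for 0.2 s.
3. the scraper stands on its pad and every sleeve stands on the plate inside the fence, the plate still at the middle detent (all of step 1 and horizontal distance between scraper and pad below 0.04 m and angle between each of scraper, sleeve1, sleeve2, sleeve3's own z axis and vertical below 0.1 rad and height (world z) of scraper below 0.012 m and x of sleeve1 in the frame of plate_mid between -0.118 and 0.077 m and y of sleeve1 in the frame of plate_mid between -0.031 and 0.031 m and z of sleeve1 in the frame of plate_mid between -0.006 and 0.006 m and x of sleeve2 in the frame of plate_mid between -0.118 and 0.077 m and y of sleeve2 in the frame of plate_mid between -0.031 and 0.031 m and z of sleeve2 in the frame of plate_mid between -0.006 and 0.006 m and x of sleeve3 in the frame of plate_mid between -0.118 and 0.077 m and y of sleeve3 in the frame of plate_mid between -0.031 and 0.031 m and z of sleeve3 in the frame of plate_mid between -0.006 and 0.006 m), for 0.2 s.
4. the plate is at its last detent, open end away from the robot (value of joint plate between 3.072 and 3.212 rad and velocity of joint plate between -0.05 and 0.05 rad/s), for 0.2 s.
At the end, for the whole second after the job is handed in: The plate rests within 0.07 rad of its last detent (3.142); every sleeve stands upright (within 0.1 rad) on the plate between the fence walls, its whole foot on the plate; every chip lies in the chip tray; the scraper stands upright on its pad, its centre within 40 mm of the pad's centre (all of step 4 and x of chip1 in the frame of chip_tray between -0.103 and 0.103 m and y of chip1 in the frame of chip_tray between -0.075 and 0.075 m and z of each of chip1, chip2, chip3, chip4 in the frame of chip_tray below 0.036 m and x of chip2 in the frame of chip_tray between -0.103 and 0.103 m and y of chip2 in the frame of chip_tray between -0.075 and 0.075 m and x of chip3 in the frame of chip_tray between -0.103 and 0.103 m and y of chip3 in the frame of chip_tray between -0.075 and 0.075 m and x of chip4 in the frame of chip_tray between -0.103 and 0.103 m and y of chip4 in the frame of chip_tray between -0.075 and 0.075 m and x of sleeve1 in the frame of plate_mid between -0.118 and 0.077 m and y of sleeve1 in the frame of plate_mid between -0.031 and 0.031 m and z of sleeve1 in the frame of plate_mid between -0.006 and 0.006 m and angle between each of sleeve1, sleeve2, sleeve3, scraper's own z axis and vertical below 0.1 rad and x of sleeve2 in the frame of plate_mid between -0.118 and 0.077 m and y of sleeve2 in the frame of plate_mid between -0.031 and 0.031 m and z of sleeve2 in the frame of plate_mid between -0.006 and 0.006 m and x of sleeve3 in the frame of plate_mid between -0.118 and 0.077 m and y of sleeve3 in the frame of plate_mid between -0.031 and 0.031 m and z of sleeve3 in the frame of plate_mid between -0.006 and 0.006 m and horizontal distance between scraper and pad below 0.04 m and height (world z) of scraper below 0.012 m and linear speed of each of sleeve1, sleeve2, sleeve3, scraper below 0.03 m/s); the robot touches nothing.
It fails at once if a chip is touched by the fingers (contact force between the fingers and chip1 above 0.5 N or contact force between the fingers and chip2 above 0.5 N or contact force between the fingers and chip3 above 0.5 N or contact force between the fingers and chip4 above 0.5 N).
It fails at once if a bystander is pushed more than 30 mm (distance of any of oil_can, screwdriver, caliper from where it was at the start of the episode above 0.03 m).
Of sleeve1, sleeve2, sleeve3 only 2 to 3 are there at a start; the rules pass over those that are not, and their reading is None.
Of chip1, chip2, chip3, chip4 only 2 to 4 are there at a start; the rules pass over those that are not, and their reading is None.
At some moment in a run one of sleeve1, sleeve2, sleeve3, scraper may be knocked a few centimetres aside while the robot is not near it.
It also fails if it takes over 208 s, if anything falls off the work surface, if the arm or the gripper's body presses on something with over 40 N, if the wrist force passes 120 N, or if a joint passes its speed limit or range.

### The arm

A 6-joint arm with a two-finger parallel gripper is mounted at the origin on the work surface. World frame = base frame: x ahead of the robot, y to its left, z up, the work surface at z = 0. Lengths are in mm, angles in rad, forces in N, time in s.
With the tool pointing down it reaches from about 325 to 850 mm from the base axis. Payload 4.4 kg.
Tool frame: the origin (TCP) lies on the centre line of the jaws, within the pads' length; the fingertips stand 17 mm ahead of it and the grasp point (between the pads) lies 2 mm behind it; z points along the fingers, y is the direction in which the jaws open and shut (so a half turn about z gives the same grasp; the last joint's range is limited). The gripper opens to 94 mm and grips with 3 to 60 N. Pads are 16 mm wide; open, the fingers measure 119 mm over their backs; the gripper's body (75 mm by 177 mm) begins 78 mm behind the grasp point.
Start: joints at [1.087, 0.207, 1.542, -0, 1.393, -0.15], TCP at [188.4, 543.261, 222.447] pointing down, gripper open.
Joint ranges: [-2.73, 2.73], [-0.86, 2.22], [0.23, 2.46], [-1.11, 4.25], [0.08, 2.63], [-2.82, 2.82]. Speed limits (rad/s): [2.79, 2.79, 3.14, 3.14, 3.14, 3.14].

### API

Orientations are given as a unit quaternion [w, x, y, z].
In Python, from cell import monitor, imaging, hand_in gives the robot as it stands.
- The arm moves only by the shell command python3 -m jog 'ROWS'. ROWS is a JSON object of lists of equal length, an entry for each row: "xyz": the shift along the tool's x, y, z in m, a list of three; "turn": the turn about the tool's z in rad; "grip": the opening, from -1 (shut) to 1 (fully open). In form: {"xyz": [[dx, dy, dz], ...], "turn": [turn, ...], "grip": [grip, ...]}. A call has exactly 5 rows; each row shifts and turns the commanded pose from where the row before left it, along the tool's axes as they then stand; what a row does not reach is not made up. A row lasts 1/10 s, in which the tool goes at most 50 mm and 8.59 degrees, less where a joint would pass 70% of its speed; a pose out of reach is approached as far as the arm can. A call with a gripper value outside its range is refused whole. The fingers move at their own pace and stop on an object; the grip force is fixed at half the most. Time passes only in rows, so rows that do not move let the fingers close, or fill a call up. It gives the time, the measured TCP pose, the force and the opening at its end, in the units of the state.
- monitor.get_obs(): the state, without advancing time (a new reading comes with each control period).
- imaging.snapshot(name): name is "side" or "top" or "wrist"; returns the picture (480x640x3 uint8, red, green, blue); there is no depth.
- imaging.camera_info(name): a dict with "fx", "fy", "cx", "cy" (pixels), "camera_from_world" (4x4, takes a point from world to camera coordinates); the wrist camera has in their place "T_tool_cam" (4x4, takes a point from camera to tool coordinates, whose origin is the TCP and whose axes are the flange's). Camera axes: x right, y down, z forward; pixel columns grow to the right and rows downward; lengths in mm; the calibration is good to about 2 mm. A picture is of the moment at which its call begins: read the wrist's pose just before it. camera_info takes no time and is no camera call.
- hand_in(): hands the job in, once; it reports no verdict.
The state is a dict: "time_s": time; "q": joint angles; "qvel": joint speeds; "joint_torque": joint torques, N m; "tcp_pos": TCP position; "eef_rot": TCP orientation; "contact_force": force on the tool from outside, world axes, zero at the start; "wrist_torque": the same for the moment, N m; "finger_gap": finger opening in mm.
Only numpy, scipy, OpenCV 4.12 (cv2) and the standard library are available. Lean on these libraries where they do the work, as an engineer would, in place of code of your own. Each camera call takes 0.05 s, during which the arm holds its last target. There are 200 camera calls.

## Working session

There is one attempt and no reset: what is moved stays moved. The work goes in short steps, Python scripts to look and compute and a shell command to move; the robot and the scene stay as the last step left them, time stands still between calls to the robot, and variables do not carry over. Pictures are saved under pics/ and viewed, about 12 in all and at most 16, crops included, and the job is handed in when it is done.

```bash
mkdir -p pics; ls
cat > h.py <<'E'
import numpy as np, cv2
from cell import monitor, imaging
from scipy.spatial.transform import Rotation as R
def obs(): return monitor.get_obs()
def pose():
    o=obs(); q=o['eef_rot']; T=np.eye(4); T[:3,:3]=R.from_quat([q[1],q[2],q[3],q[0]]).as_matrix(); T[:3,3]=o['tcp_pos']; return T
def cam(name):
    c=imaging.camera_info(name)
    if name=='wrist': W=pose()@np.array(c['T_tool_cam'])
    else: W=np.linalg.inv(np.array(c['camera_from_world']))
    return c,W
def ray(c,W,px,z):
    d=W[:3,:3]@np.array([(px[0]-c['cx'])/c['fx'],(px[1]-c['cy'])/c['fy'],1.]); o=W[:3,3]
    return (o+d*(z-o[2])/d[2])
def proj(c,W,p):
    q=np.linalg.inv(W)@np.append(p,1.); return [c['fx']*q[0]/q[2]+c['cx'],c['fy']*q[1]/q[2]+c['cy']]
def snap(name,fn):
    c,W=cam(name); im=imaging.snapshot(name); cv2.imwrite('pics/'+fn,im[:,:,::-1]); return im,c,W
E
python3 - <<'E'
from h import *
print(obs())
for n in('top','side','wrist'):
    im,c,W=snap(n,n+'0.png'); print(n,c['fx'],c['cx'],c['cy']); print(W.round(2))
E
```

```text
pics
{'time_s': 0.0, 'q': array([ 1.08647238e+00,  2.07412427e-01,  1.54296344e+00,  1.06624616e-06,
        1.39350550e+00, -1.50462596e-01]), 'qvel': array([-0.00110766,  0.00057347,  0.00101741,  0.00019226,  0.00032977,
        0.00199211]), 'joint_torque': array([-9.80553559e-04, -3.70885277e+01, -2.81412131e+01,  6.96328282e-02,
        3.65555193e-02, -1.77925226e-04]), 'tcp_pos': array([188.04610245, 542.55526652, 221.2905915 ]), 'eef_rot': array([-3.57641081e-04,  1.66156462e-01,  9.86098738e-01, -1.08703207e-03]), 'contact_force': array([0.89795055, 0.54672312, 0.6974161 ]), 'wrist_torque': array([-0.00176357, -0.02593434,  0.04920898]), 'finger_gap': 93.8108489768986}
top 450.6863953577044 323.11218690391064 248.2284144035768
[[ 9.00000e-02 -9.70000e-01  2.10000e-01  3.10680e+02]
 [-1.00000e+00 -8.00000e-02  2.00000e-02 -7.24200e+01]
 [ 0.00000e+00 -2.10000e-01 -9.80000e-01  1.10652e+03]
 [ 0.00000e+00  0.00000e+00  0.00000e+00  1.00000e+00]]
side 493.3646769085738 325.99216070151584 236.87990736683864
[[ 7.6000e-01 -3.9000e-01  5.1000e-01 -1.4901e+02]
 [-6.4000e-01 -4.3000e-01  6.3000e-01 -8.4349e+02]
 [-3.0000e-02 -8.1000e-01 -5.8000e-01  8.0800e+02]
 [ 0.0000e+00  0.0000e+00  0.0000e+00  1.0000e+00]]
wrist 385.1168994406818 326.9307010777722 245.43866162287165
[[ 3.3000e-01  9.2000e-01  2.3000e-01  1.2218e+02]
 [ 9.4000e-01 -3.2000e-01 -8.0000e-02  5.6582e+02]
 [-0.0000e+00  2.4000e-01 -9.7000e-01  3.8399e+02]
 [ 0.0000e+00  0.0000e+00  0.0000e+00  1.0000e+00]]
```

View pics/top0.png

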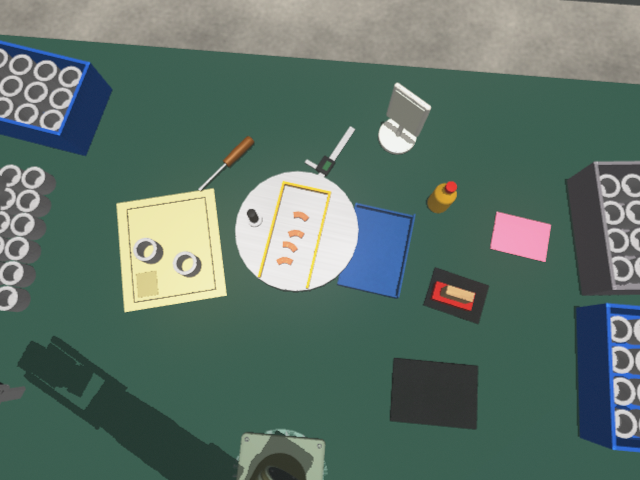

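View pics/side0.png

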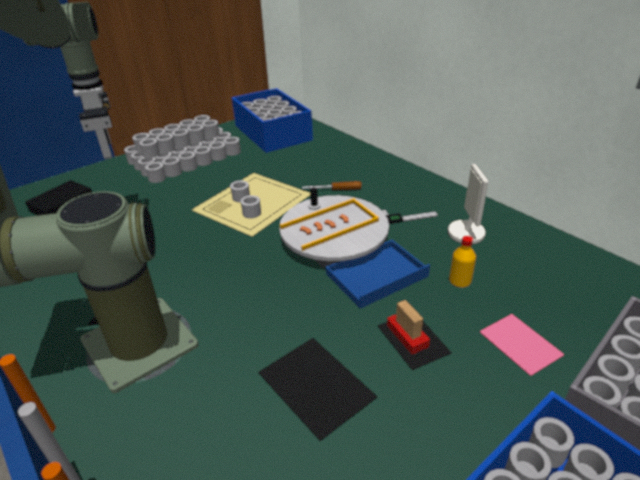

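Top view: plate centre about (297,231), with four chips at (301,216), (296,234), (290,247) and (285,261). The post is at (253,215), the two loose sleeves at (147,250) and (187,263), and the scraper on the small black pad at (456,296). The tray is at (378,251). The larger black sheet and the pink one are decoys.

```bash
cat > m.py <<'E'
from h import *
im=cv2.imread('pics/top0.png'); hsv=cv2.cvtColor(im,cv2.COLOR_BGR2HSV); c,W=cam('top')
def blob(m,box):
    k=np.zeros(m.shape,np.uint8); x0,y0,x1,y1=box; k[y0:y1,x0:x1]=255; m=cv2.bitwise_and(m,k)
    return m,max(cv2.findContours(m,cv2.RETR_EXTERNAL,cv2.CHAIN_APPROX_NONE)[0],key=cv2.contourArea)
def world(cn,z): return np.array([ray(c,W,p,z)[:2] for p in cn.reshape(-1,2)],np.float32)
def rect(n,m,box,z):
    _,cn=blob(m,box); r=cv2.minAreaRect(world(cn,z)); print(n,np.round(r[0],1),np.round(r[1],1),round(r[2],1)); return cn
m=cv2.inRange(hsv,(0,0,140),(180,60,255)); mm,cn=blob(m,(230,165,365,295))
h=cv2.convexHull(cn); r=cv2.fitEllipse(world(h,46)); print('plate',r, cv2.minEnclosingCircle(world(h,46)))
rect('fence',cv2.inRange(hsv,(20,140,120),(32,255,255)),(230,165,365,295),60)
_,cn=blob(cv2.inRange(hsv,(0,0,0),(180,255,60)),(240,200,266,225)); print('post px',cv2.boundingRect(cn))
for b in ((130,235,163,268),(172,248,205,280)):
    mm,cn=blob(cv2.inRange(hsv,(0,0,130),(180,60,255)),b); w=world(cv2.convexHull(cn),48); print('sleeve',cv2.minEnclosingCircle(w),cv2.boundingRect(cn))
rect('tray',cv2.inRange(hsv,(100,120,60),(125,255,255)),(330,195,420,300),24)
rect('pad',cv2.inRange(hsv,(0,0,0),(180,255,60)),(418,262,495,330),4)
rect('red',cv2.inRange(hsv,(0,180,120),(6,255,255))|cv2.inRange(hsv,(174,180,120),(180,255,255)),(418,262,495,330),24)
rect('rib',cv2.inRange(hsv,(8,60,120),(25,200,255)),(418,262,495,330),76)
rect('oil',cv2.inRange(hsv,(0,150,60),(30,255,255)),(420,175,470,220),60)
for b in ((292,209,312,223),(286,227,306,241),(280,239,300,254),(275,254,295,268)):
    rect('chip',cv2.inRange(hsv,(3,60,120),(16,220,255)),b,50)
Z=cv2.resize(im[160:340,120:500],None,fx=2.1,fy=2.1,interpolation=2); cv2.imwrite('pics/z0.png',Z)
print(ray(c,W,(253,213),106))
E
python3 m.py
```

```text
plate ((577.7548217773438, 14.755697250366211), (298.956787109375, 301.5856018066406), 71.2464828491211) ((579.8382568359375, 13.751626968383789), 152.72738647460938)
fence [563.6  16.5] [120.3 241.2] 81.9Traceback (most recent call last):
  File "m.py", line 12, in <module>
    _,cn=blob(cv2.inRange(hsv,(0,0,0),(180,255,60)),(240,200,266,225)); print('post px',cv2.boundingRect(cn))
         ~~~~^^^^^^^^^^^^^^^^^^^^^^^^^^^^^^^^^^^^^^^^^^^^^^^^^^^^^^^^^
  File "m.py", line 5, in blob
    return m,max(cv2.findContours(m,cv2.RETR_EXTERNAL,cv2.CHAIN_APPROX_NONE)[0],key=cv2.contourArea)
             ~~~^^^^^^^^^^^^^^^^^^^^^^^^^^^^^^^^^^^^^^^^^^^^^^^^^^^^^^^^^^^^^^^^^^^^^^^^^^^^^^^^^^^^
ValueError: max() iterable argument is empty
```

```bash
sed -i "s/^_,cn=blob(cv2.inRange(hsv,(0,0,0),(180,255,60)).*$/_,cn=blob(cv2.inRange(hsv,(0,0,0),(180,255,110)),(240,200,266,225)); print('post px',cv2.boundingRect(cn))/; s/(180,255,60)),(418/(180,120,60)),(418/" m.py; python3 m.py
```

```text
plate ((577.7548217773438, 14.755697250366211), (298.956787109375, 301.5856018066406), 71.2464828491211) ((579.8382568359375, 13.751626968383789), 152.72738647460938)
fence [563.6  16.5] [120.3 241.2] 81.9
post px (247, 209, 11, 14)
sleeve ((496.7870178222656, 372.9388427734375), 30.30158233642578) (132, 237, 25, 25)
sleeve ((469.07275390625, 255.128173828125), 47.991615295410156) (172, 248, 33, 32)
tray [ 550.1 -185. ] [152.8 215.9] 81.7
pad [ 455.2 -386.5] [138.1  98. ] 75.5
red [ 449.8 -374.8] [96.5 42.6] 76.2
rib [ 450.  -375.2] [64.2 25.8] 76.0
oil [ 685.7 -334.1] [52.3 91.5] 59.3
chip [611.1   8.2] [38.8 17.8] 77.7
chip [565.3  15.3] [36.8 17.1] 89.6
chip [533.6  27. ] [37.9 17. ] 65.5
chip [496.2  36.1] [17.  38.2] 4.9
[591.0375493  113.12247215 106.        ]
```

View pics/z0.png

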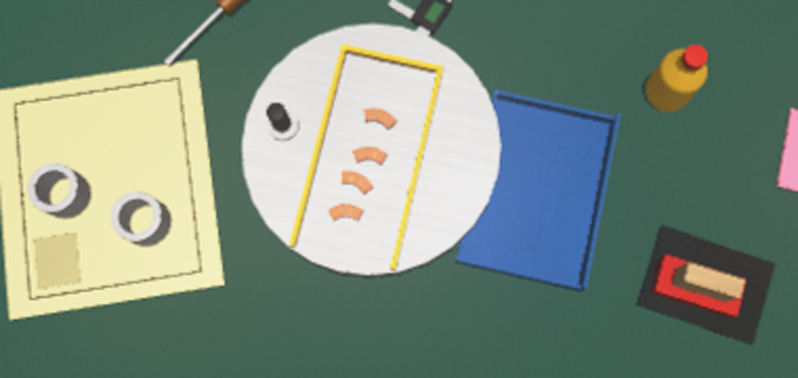

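```bash
cat > go.py <<'E'
import sys; from h import *
# usage: go.py x y z yaw_of_tool_y_deg -> turn (first), then shift in the turned tool axes
x,y,z,yw=map(float,sys.argv[1:5]); T=pose(); cur=np.degrees(np.arctan2(T[1,1],T[0,1]))
a=np.radians(yw); X=np.array([-np.sin(a),np.cos(a)]); Y=np.array([np.cos(a),np.sin(a)])
d=np.array([x,y])-T[:2,3]; t=(cur-yw+180)%360-180
print('tcp',T[:3,3].round(1),'yaw',cur.round(2),'turn',np.radians(t).round(3),'shift m',(np.array([d@X,d@Y,T[2,3]-z])/1000).round(4),'F',obs()['contact_force'].round(1),'gap',round(obs()['finger_gap'],1),'t',round(obs()['time_s'],1))
E
python3 -m jog '{"xyz":[[0,0,0],[0,0,0],[0,0,0],[0,0,0],[0,0,0]],"turn":[0.138,0.138,0.138,0.138,0.138],"grip":[1,1,1,1,1]}'
python3 -m jog '{"xyz":[[0,0,0],[0,0,0],[0,0,0],[0,0,0],[0,0,0]],"turn":[0.138,0.138,0.138,0.138,0.138],"grip":[1,1,1,1,1]}'
python3 -m jog '{"xyz":[[-0.02,0.025,0],[-0.02,0.025,0],[-0.02,0.025,0],[-0.02,0.025,0],[-0.02,0.025,0]],"turn":[0,0,0,0,0],"grip":[1,1,1,1,1]}'
python3 go.py 592 116 200 -8.2
```

```text
time_s: 0.65
tcp_pos: [188.2, 543.0, 222.0]
eef_rot: [-0.0, 0.492, 0.87, -0.0]
contact_force: [0.3, -0.6, -0.2]
finger_gap: 94.0
time_s: 1.15
tcp_pos: [188.2, 542.9, 221.9]
eef_rot: [0.0, 0.758, 0.653, -0.0]
contact_force: [-0.0, 0.0, -0.1]
finger_gap: 93.8
time_s: 1.65
tcp_pos: [298.3, 425.3, 222.1]
eef_rot: [0.0, 0.756, 0.655, -0.0]
contact_force: [1.0, 0.2, -0.4]
finger_gap: 94.0
tcp [298.3 425.3 222.1] yaw -8.18 turn 0.0 shift m [-0.2643  0.3348  0.0221] F [ 1.   0.2 -0.4] gap 94.0 t 1.6
```

```bash
for i in 1; do
python3 -m jog '{"xyz":[[-0.026,0.033,0],[-0.026,0.033,0],[-0.026,0.033,0],[-0.026,0.033,0],[-0.026,0.033,0]],"turn":[0,0,0,0,0],"grip":[1,1,1,1,1]}' >/dev/null
python3 -m jog '{"xyz":[[-0.026,0.033,0],[-0.026,0.033,0],[-0.026,0.033,0],[-0.026,0.033,0],[-0.004,0.005,0]],"turn":[0,0,0,0,0],"grip":[1,1,1,1,1]}' >/dev/null
python3 -m jog '{"xyz":[[0,0,0],[0,0,0],[0,0,0],[0,0,0],[0,0,0]],"turn":[0,0,0,0,0],"grip":[0,0,0,0,0]}'
done
python3 go.py 592 116 82 -8.2
python3 - <<'E'
from h import *
im,c,W=snap('wrist','w1.png'); print([np.round(proj(c,W,p),0) for p in((592,116,106),(577.5,14.8,46))])
E
```

```text
time_s: 3.15
tcp_pos: [562.3, 148.8, 222.6]
eef_rot: [0.0, 0.755, 0.655, 0.0]
contact_force: [-0.7, -0.7, 0.3]
finger_gap: 57.6
tcp [562.3 148.8 222.6] yaw -8.1 turn 0.002 shift m [-0.0282  0.0341  0.1406] F [-0.7 -0.7  0.3] gap 57.6 t 3.1
[array([371., 281.]), array([361., 359.])]
```

View pics/w1.png

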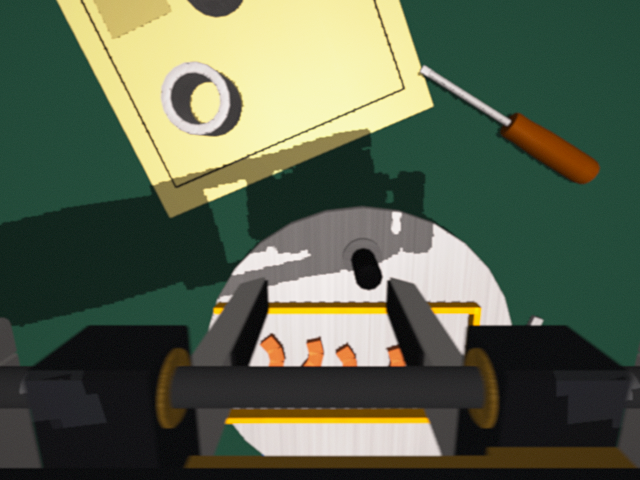

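The wrist view puts the post top at about (371,280), against a prediction of (371,281). I'll descend and grip there.

```bash
python3 -m jog '{"xyz":[[-0.014,0.017,0],[-0.014,0.017,0],[0,0,0.03],[0,0,0.04],[0,0,0.04]],"turn":[0,0,0,0,0],"grip":[0,0,0,0,0]}' >/dev/null
python3 -m jog '{"xyz":[[0,0,0.025],[0,0,0.003],[0,0,0],[0,0,0],[0,0,0]],"turn":[0,0,0,0,0],"grip":[0,0,0,0,0]}'
python3 -m jog '{"xyz":[[0,0,0],[0,0,0],[0,0,0],[0,0,0],[0,0,0]],"turn":[0,0,0,0,0],"grip":[-1,-1,-1,-1,-1]}'
python3 go.py 592 116 82 -8.2
```

```text
time_s: 4.2
tcp_pos: [594.5, 115.3, 86.9]
eef_rot: [0.001, 0.756, 0.655, 0.002]
contact_force: [-0.1, 0.1, 0.1]
finger_gap: 46.7
time_s: 4.7
tcp_pos: [592.4, 115.5, 84.8]
eef_rot: [-0.0, 0.756, 0.655, -0.0]
contact_force: [-2.0, 0.5, 3.7]
finger_gap: 21.4
tcp [592.4 115.5  84.8] yaw -8.2 turn 0.0 shift m [ 0.0005 -0.0004  0.0028] F [-2.   0.5  3.7] gap 21.4 t 4.7
```

```bash
python3 -m jog '{"xyz":[[-0.00014,-0.0054,0],[-0.00014,-0.0054,0],[-0.00014,-0.0054,0],[-0.00014,-0.0054,0],[-0.00014,-0.0054,0]],"turn":[-0.0524,-0.0524,-0.0524,-0.0524,-0.0524],"grip":[-1,-1,-1,-1,-1]}'
python3 -m jog '{"xyz":[[-0.00014,-0.0054,0],[-0.00014,-0.0054,0],[-0.00014,-0.0054,0],[-0.00014,-0.0054,0],[-0.00014,-0.0054,0]],"turn":[-0.0524,-0.0524,-0.0524,-0.0524,-0.0524],"grip":[-1,-1,-1,-1,-1]}'
```

```text
time_s: 5.2
tcp_pos: [567.3, 116.5, 84.8]
eef_rot: [0.001, 0.663, 0.748, 0.002]
contact_force: [4.9, 3.5, -2.5]
finger_gap: 21.5
time_s: 5.7
tcp_pos: [541.4, 110.8, 84.8]
eef_rot: [0.001, 0.56, 0.828, 0.003]
contact_force: [5.5, 6.2, -2.2]
finger_gap: 21.4
```

```bash
python3 -m jog '{"xyz":[[-0.00014,-0.0054,0],[-0.00014,-0.0054,0],[-0.00014,-0.0054,0],[-0.00014,-0.0054,0],[-0.00014,-0.0054,0]],"turn":[-0.0524,-0.0524,-0.0524,-0.0524,-0.0524],"grip":[-1,-1,-1,-1,-1]}'
python3 -m jog '{"xyz":[[-0.00014,-0.0054,0],[-0.00014,-0.0054,0],[-0.00014,-0.0054,0],[-0.00014,-0.0054,0],[-0.00014,-0.0054,0]],"turn":[-0.0524,-0.0524,-0.0524,-0.0524,-0.0524],"grip":[-1,-1,-1,-1,-1]}'
python3 -m jog '{"xyz":[[-0.00014,-0.0054,0],[-0.00014,-0.0054,0],[-0.00014,-0.0054,0],[-0.00014,-0.0054,0],[-0.00014,-0.0054,0]],"turn":[-0.0524,-0.0524,-0.0524,-0.0524,-0.0524],"grip":[-1,-1,-1,-1,-1]}'
python3 -m jog '{"xyz":[[-0.00014,-0.0054,0],[-0.00014,-0.0054,0],[-0.00014,-0.0054,0],[-0.00014,-0.0054,0],[-0.00014,-0.0054,0]],"turn":[-0.0524,-0.0524,-0.0524,-0.0524,-0.0524],"grip":[-1,-1,-1,-1,-1]}'
```

```text
time_s: 6.2
tcp_pos: [516.2, 97.6, 84.7]
eef_rot: [-0.0, 0.447, 0.895, 0.002]
contact_force: [-0.9, 5.5, 0.7]
finger_gap: 21.4
time_s: 6.7
tcp_pos: [495.6, 77.6, 84.7]
eef_rot: [-0.001, 0.325, 0.946, 0.0]
contact_force: [-3.7, 1.6, 4.7]
finger_gap: 21.8
time_s: 7.2
tcp_pos: [481.9, 54.0, 84.7]
eef_rot: [-0.001, 0.198, 0.98, -0.0]
contact_force: [-3.4, 1.7, 4.8]
finger_gap: 21.3
time_s: 7.7
tcp_pos: [475.2, 29.1, 84.7]
eef_rot: [-0.0, 0.069, 0.998, 0.001]
contact_force: [-1.5, 6.1, 4.0]
finger_gap: 21.4
```

```bash
python3 -m jog '{"xyz":[[0,0,0],[0,0,0],[0,0,0],[0,0,0],[0,0,0]],"turn":[0,0,0,0,0],"grip":[0,0,0,0,0]}'
python3 -m jog '{"xyz":[[0,0,-0.03],[0,0,-0.03],[0,0,-0.03],[0,0,-0.03],[0,0,-0.03]],"turn":[0,0,0,0,0],"grip":[0,0,0,0,0]}'
python3 go.py 450 -375 150 -13.8
python3 - <<'E'
from h import *
im,c,W=snap('top','t1.png')
hsv=cv2.cvtColor(im,cv2.COLOR_RGB2HSV)
m=cv2.inRange(hsv,(20,140,120),(32,255,255)); m[:165]=0;m[295:]=0;m[:,:230]=0;m[:,365:]=0
ys,xs=np.nonzero(m); w=np.array([ray(c,W,p,60)[:2] for p in zip(xs,ys)],np.float32); print(cv2.minAreaRect(w))
m=cv2.inRange(hsv,(3,60,120),(16,220,255)); m[:165]=0;m[320:]=0;m[:,:230]=0;m[:,420:]=0
for k in cv2.findContours(m,cv2.RETR_EXTERNAL,cv2.CHAIN_APPROX_NONE)[0]:
    if cv2.contourArea(k)>20: print('chip',ray(c,W,np.mean(k.reshape(-1,2),0),50).round(0))
E
```

```text
time_s: 8.2
tcp_pos: [475.8, 27.9, 84.4]
eef_rot: [0.0, 0.071, 0.997, -0.0]
contact_force: [0.0, -0.3, -0.1]
finger_gap: 46.7
time_s: 8.7
tcp_pos: [475.6, 27.9, 235.6]
eef_rot: [0.0, 0.071, 0.997, -0.0]
contact_force: [0.1, -0.4, 0.1]
finger_gap: 46.7
tcp [475.6  27.9 235.6] yaw 81.87 turn 1.67 shift m [-0.3974  0.0712  0.0856] F [ 0.1 -0.4  0.1] gap 46.7 t 8.7
((575.166748046875, 1.1990280151367188), (238.2208251953125, 121.06903839111328), 82.17533874511719)
chip [558. -66.  50.]
chip [586.   1.  50.]
```

View pics/t1.png

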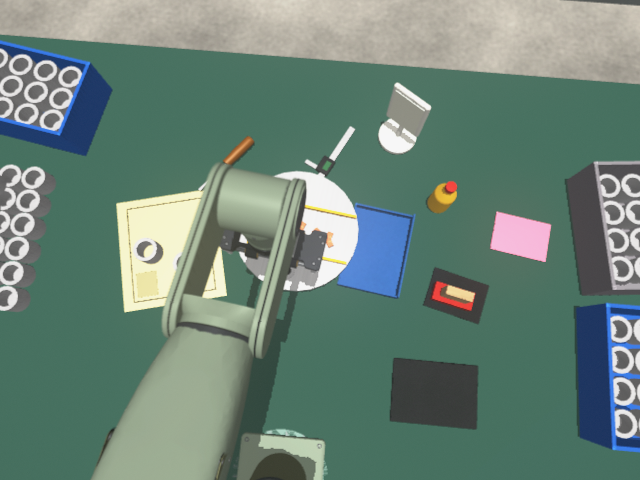

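Fence axis now at about 82.2°, so the plate is in the middle detent with the chips still inside. The scraper hasn't moved and is still at (456,295). I'll fetch it now.

```bash
python3 -m jog '{"xyz":[[0,0,0],[0,0,0],[0,0,0],[0,0,0],[0,0,0]],"turn":[0.139,0.139,0.139,0.139,0.139],"grip":[0,0,0,0,0]}' >/dev/null
python3 -m jog '{"xyz":[[0,0,0],[0,0,0],[0,0,0],[0,0,0],[0,0,0]],"turn":[0.139,0.139,0.139,0.139,0.139],"grip":[0,0,0,0,0]}' >/dev/null
python3 -m jog '{"xyz":[[0,0,0],[0,0,0],[-0.04,0.007,0],[-0.04,0.007,0],[-0.04,0.007,0]],"turn":[0.139,0.139,0,0,0],"grip":[0,0,0,0,0]}' >/dev/null
python3 -m jog '{"xyz":[[-0.04,0.007,0],[-0.04,0.007,0],[-0.04,0.007,0.01],[-0.04,0.007,0.03],[0,0,0.03]],"turn":[0,0,0,0,0],"grip":[0,0,0,0,0]}'
python3 go.py 450 -375 48 -13.8
python3 - <<'E'
from h import *
im,c,W=snap('wrist','w2.png'); print(proj(c,W,(450,-375,80)),proj(c,W,(455.2,-386.5,4)))
E
```

```text
time_s: 10.75
tcp_pos: [457.5, -260.7, 164.7]
eef_rot: [0.003, 0.788, 0.616, -0.0]
contact_force: [1.2, 0.1, -0.2]
finger_gap: 46.8
tcp [ 457.5 -260.7  164.7] yaw -13.99 turn -0.003 shift m [-0.1128  0.02    0.1167] F [ 1.2  0.1 -0.2] gap 46.8 t 10.8
[np.float64(353.5815440181863), np.float64(403.0350345163214)] [np.float64(356.05410368669965), np.float64(359.92571169910804)]
```

View pics/w2.png

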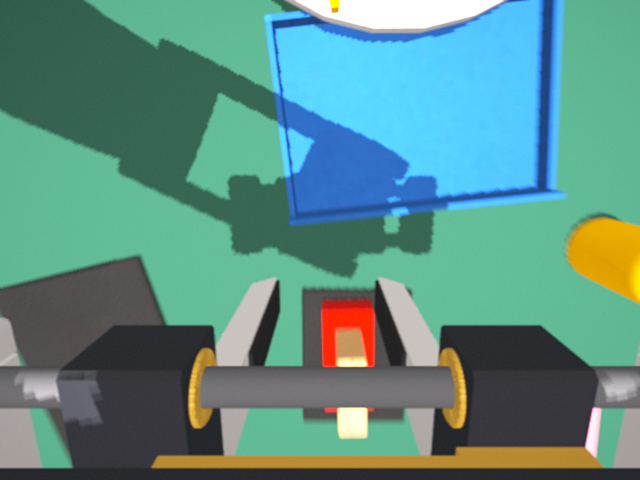

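The wrist view shows the rib at column 352 (predicted 354) and the pad centre near (356,355), as predicted. Going down to grip.

```bash
python3 -m jog '{"xyz":[[-0.038,0.007,0],[-0.038,0.007,0],[-0.037,0.006,0],[0,0,0.03],[0,0,0.03]],"turn":[0,0,0,0,0],"grip":[0,0,0,0,0]}' >/dev/null
python3 -m jog '{"xyz":[[0,0,0.03],[0,0,0.025],[0,0,0],[0,0,0],[0,0,0]],"turn":[0,0,0,0,0],"grip":[0,0,0,0,0]}'
python3 go.py 450 -375 48 -13.8
python3 -m jog '{"xyz":[[0,0,0],[0,0,0],[0,0,0],[0,0,0],[0,0,0]],"turn":[0,0,0,0,0],"grip":[-1,-1,-1,-1,-1]}'
python3 go.py 450 -375 48 -13.8
```

```text
time_s: 11.8
tcp_pos: [450.9, -370.7, 51.6]
eef_rot: [0.001, 0.786, 0.618, 0.0]
contact_force: [-0.2, -0.3, 0.2]
finger_gap: 46.6
tcp [ 450.9 -370.7   51.6] yaw -13.66 turn 0.002 shift m [-0.0044  0.0002  0.0036] F [-0.2 -0.3  0.2] gap 46.6 t 11.8
time_s: 12.3
tcp_pos: [449.2, -369.9, 50.4]
eef_rot: [-0.0, 0.786, 0.618, -0.0]
contact_force: [-3.6, 0.2, 5.9]
finger_gap: 21.9
tcp [ 449.2 -369.9   50.4] yaw -13.69 turn 0.002 shift m [-0.0047  0.0019  0.0024] F [-3.6  0.2  5.9] gap 21.9 t 12.3
```

```bash
python3 -m jog '{"xyz":[[0,0,-0.03],[0,0,-0.03],[0,0,-0.03],[0,0,-0.03],[0,0,-0.02]],"turn":[0,0,0,0,0],"grip":[-1,-1,-1,-1,-1]}' >/dev/null
python3 -m jog '{"xyz":[[0.03,0,0],[0.03,0,0],[0.03,0,0],[0.03,0,0],[0.03,0,0]],"turn":[-0.12,-0.12,-0.12,-0.12,-0.12],"grip":[-1,-1,-1,-1,-1]}' >/dev/null
python3 -m jog '{"xyz":[[0,0,0],[0,0,0],[0,0,0],[0,0,0],[0,0,0]],"turn":[-0.12,-0.12,-0.12,-0.12,-0.12],"grip":[-1,-1,-1,-1,-1]}'
python3 -m jog '{"xyz":[[0,0,0],[0,0,0],[0,0,0],[0,0,0],[0,0,0]],"turn":[-0.12,-0.12,-0.12,-0.11,0],"grip":[-1,-1,-1,-1,-1]}'
python3 go.py 583.4 90.9 93.5 82
```

```text
time_s: 13.8
tcp_pos: [449.1, -221.4, 188.5]
eef_rot: [-0.001, 0.298, 0.955, 0.001]
contact_force: [0.3, 0.0, -3.8]
finger_gap: 21.9
time_s: 14.3
tcp_pos: [449.1, -221.5, 188.7]
eef_rot: [-0.001, 0.07, 0.998, 0.001]
contact_force: [0.3, -0.5, -2.2]
finger_gap: 21.6
tcp [ 449.1 -221.5  188.7] yaw 81.97 turn -0.0 shift m [-0.0895  0.3281  0.0952] F [ 0.3 -0.5 -2.2] gap 21.6 t 14.3
```

```bash
python3 -m jog '{"xyz":[[-0.0112,0.041,0],[-0.0112,0.041,0],[-0.0112,0.041,0],[-0.0112,0.041,0],[-0.0112,0.041,0]],"turn":[0,0,0,0,0],"grip":[-1,-1,-1,-1,-1]}' >/dev/null
python3 -m jog '{"xyz":[[-0.0112,0.041,0],[-0.0112,0.041,0],[-0.0112,0.041,0],[0,0,0.03],[0,0,0.02]],"turn":[0,0,0,0,0],"grip":[-1,-1,-1,-1,-1]}' >/dev/null
python3 -m jog '{"xyz":[[0,0,0],[0,0,0],[0,0,0],[0,0,0],[0,0,0]],"turn":[0,0,0,0,0],"grip":[-1,-1,-1,-1,-1]}' >/dev/null
python3 go.py 583.4 90.9 93.5 82
python3 - <<'E'
from h import *
im,c,W=snap('side','s2.png')
cv2.imwrite('pics/s2z.png',cv2.resize(im[150:330,230:470,::-1],None,fx=3,fy=3,interpolation=2))
im,c,W=snap('wrist','w3.png')
E
```

```text
tcp [585.   90.  141.1] yaw 81.94 turn -0.001 shift m [0.0017 0.0007 0.0476] F [-0.6 -0.6 -3.4] gap 21.6 t 15.8
```

View pics/s2z.png

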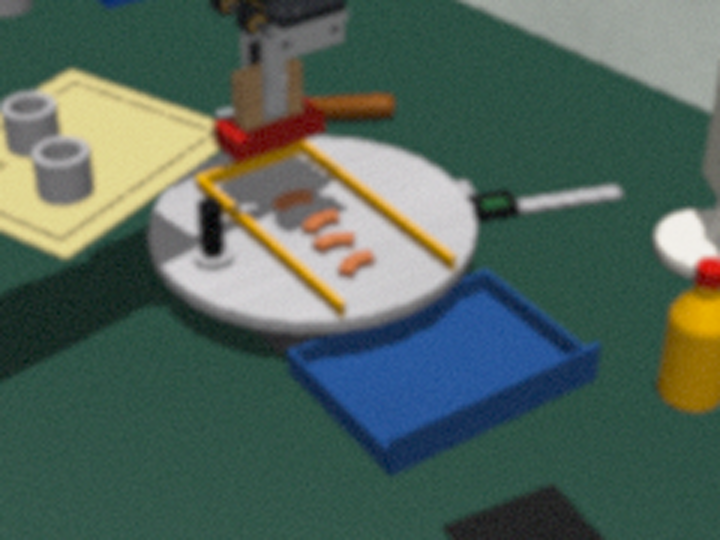

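Side crop: the scraper is centred over the closed end of the fence, clear of all four chips. Next I'll lower it gently while watching the force.

```bash
python3 -m jog '{"xyz":[[0.0015,0,0.01],[0,0,0.01],[0,0,0.01],[0,0,0.007],[0,0,0]],"turn":[0,0,0,0,0],"grip":[-1,-1,-1,-1,-1]}'
python3 -m jog '{"xyz":[[0,0,0.003],[0,0,0.003],[0,0,0.002],[0,0,0],[0,0,0]],"turn":[0,0,0,0,0],"grip":[-1,-1,-1,-1,-1]}'
python3 go.py 583.4 90.9 93.5 82
```

```text
time_s: 16.4
tcp_pos: [581.0, 90.4, 100.5]
eef_rot: [-0.002, 0.07, 0.998, -0.0]
contact_force: [-0.4, 0.2, -3.4]
finger_gap: 21.6
time_s: 16.9
tcp_pos: [582.7, 90.4, 94.9]
eef_rot: [0.0, 0.07, 0.998, 0.0]
contact_force: [-0.2, -0.0, -2.6]
finger_gap: 21.6
tcp [582.7  90.4  94.9] yaw 81.99 turn -0.0 shift m [-0.0006  0.0006  0.0014] F [-0.2 -0.  -2.6] gap 21.6 t 16.9
```

```bash
python3 -m jog '{"xyz":[[0,0,0.001],[0,0,0],[0,0,0],[0,0,0.001],[0,0,0]],"turn":[0,0,0,0,0],"grip":[-1,-1,-1,-1,-1]}'
python3 -m jog '{"xyz":[[0,0,0],[0,-0.002,0],[0,-0.005,0],[0,-0.008,0],[0,-0.01,0]],"turn":[0,0,0,0,0],"grip":[-1,-1,-1,-1,-1]}'
python3 go.py 583.4 90.9 93.5 82
```

```text
time_s: 17.4
tcp_pos: [582.5, 90.5, 92.6]
eef_rot: [-0.0, 0.07, 0.998, -0.0]
contact_force: [0.5, -0.2, -3.0]
finger_gap: 21.9
time_s: 17.9
tcp_pos: [579.0, 65.1, 92.7]
eef_rot: [0.0, 0.07, 0.998, -0.0]
contact_force: [-0.6, 0.3, -3.5]
finger_gap: 21.6
tcp [579.   65.1  92.7] yaw 82.01 turn 0.0 shift m [-0.0008  0.0262 -0.0008] F [-0.6  0.3 -3.5] gap 21.6 t 17.9
```

```bash
python3 -m jog '{"xyz":[[0,-0.01,0.001],[0,-0.01,0],[0,-0.01,0],[0,-0.01,0],[0,-0.01,0]],"turn":[0,0,0,0,0],"grip":[-1,-1,-1,-1,-1]}'
python3 -m jog '{"xyz":[[0,-0.01,0],[0,-0.01,0],[0,-0.01,0],[0,-0.01,0],[0,-0.01,0]],"turn":[0,0,0,0,0],"grip":[-1,-1,-1,-1,-1]}'
python3 -m jog '{"xyz":[[0,-0.01,0],[0,-0.01,0],[0,-0.01,0],[0,-0.01,0],[0,-0.01,0]],"turn":[0,0,0,0,0],"grip":[-1,-1,-1,-1,-1]}'
python3 go.py 583.4 90.9 93.5 82
```

```text
time_s: 18.4
tcp_pos: [572.5, 15.8, 92.3]
eef_rot: [0.001, 0.07, 0.998, 0.001]
contact_force: [0.4, 6.1, 1.3]
finger_gap: 21.7
time_s: 18.9
tcp_pos: [565.6, -33.6, 92.3]
eef_rot: [0.001, 0.07, 0.998, 0.001]
contact_force: [0.8, 8.0, 1.9]
finger_gap: 21.9
time_s: 19.4
tcp_pos: [558.4, -83.1, 92.3]
eef_rot: [0.0, 0.07, 0.998, 0.0]
contact_force: [0.9, 4.1, -0.7]
finger_gap: 21.8
tcp [558.4 -83.1  92.3] yaw 82.0 turn -0.0 shift m [-0.0005  0.1758 -0.0012] F [ 0.9  4.1 -0.7] gap 21.8 t 19.4
```

```bash
python3 -m jog '{"xyz":[[0,-0.01,0],[0,-0.01,0],[0,-0.008,0],[0,-0.006,0],[0,-0.006,0]],"turn":[0,0,0,0,0],"grip":[-1,-1,-1,-1,-1]}'
python3 -m jog '{"xyz":[[0,-0.006,0],[0,0,0],[0,0,-0.03],[0,0,-0.04],[0,0,-0.04]],"turn":[0,0,0,0,0],"grip":[-1,-1,-1,-1,-1]}'
python3 go.py 455 -386 52 -13.8
python3 - <<'E'
from h import *
im,c,W=snap('side','s3.png')
cv2.imwrite('pics/s3z.png',cv2.resize(im[150:330,230:470,::-1],None,fx=3,fy=3,interpolation=2))
E
```

```text
time_s: 19.9
tcp_pos: [552.8, -122.6, 92.3]
eef_rot: [0.0, 0.07, 0.998, 0.001]
contact_force: [0.5, 5.8, 5.8]
finger_gap: 22.1
time_s: 20.4
tcp_pos: [549.2, -129.8, 200.2]
eef_rot: [-0.003, 0.07, 0.998, -0.001]
contact_force: [0.9, 0.3, -2.9]
finger_gap: 22.0
tcp [ 549.2 -129.8  200.2] yaw 81.96 turn 1.671 shift m [-0.2713 -0.0304  0.1482] F [ 0.9  0.3 -2.9] gap 22.0 t 20.4
```

View pics/s3z.png

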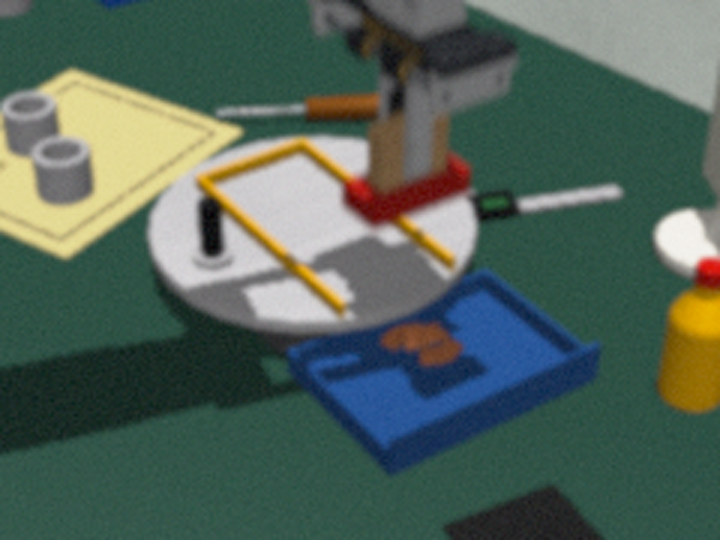

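Side crop: the plate is bare and the chips lie as a clump in the tray, around crop pixel (420,345). Returning the scraper.

```bash
python3 -m jog '{"xyz":[[0,0,0],[0,0,0],[0,0,0],[0,0,0],[0,0,0]],"turn":[0.139,0.139,0.139,0.139,0.139],"grip":[-1,-1,-1,-1,-1]}' >/dev/null
python3 -m jog '{"xyz":[[0,0,0],[0,0,0],[0,0,0],[0,0,0],[0,0,0]],"turn":[0.139,0.139,0.139,0.139,0.139],"grip":[-1,-1,-1,-1,-1]}' >/dev/null
python3 -m jog '{"xyz":[[0,0,0],[0,0,0],[-0.034,-0.004,0],[-0.034,-0.004,0],[-0.034,-0.004,0]],"turn":[0.139,0.139,0,0,0],"grip":[-1,-1,-1,-1,-1]}' >/dev/null
python3 -m jog '{"xyz":[[-0.034,-0.004,0],[-0.034,-0.004,0],[-0.034,-0.004,0],[-0.034,-0.004,0.03],[0,0,0.03]],"turn":[0,0,0,0,0],"grip":[-1,-1,-1,-1,-1]}'
python3 go.py 456.3 -381.9 51 -13.8
```

```text
time_s: 22.45
tcp_pos: [465.8, -359.1, 140.7]
eef_rot: [0.002, 0.787, 0.617, -0.002]
contact_force: [0.2, -0.1, -3.5]
finger_gap: 21.7
tcp [ 465.8 -359.1  140.7] yaw -13.84 turn -0.001 shift m [-0.0244 -0.0038  0.0897] F [ 0.2 -0.1 -3.5] gap 21.7 t 22.4
```

```bash
python3 -m jog '{"xyz":[[-0.024,-0.004,0.02],[0,0,0.02],[0,0,0.02],[0,0,0.015],[0,0,0.005]],"turn":[0,0,0,0,0],"grip":[-1,-1,-1,-1,-1]}'
python3 -m jog '{"xyz":[[0,0,0.003],[0,0,0.002],[0,0,0.002],[0,0,0.001],[0,0,0]],"turn":[0,0,0,0,0],"grip":[-1,-1,-1,-1,-1]}'
python3 go.py 456.3 -381.9 51 -13.8
```

```text
time_s: 22.95
tcp_pos: [456.5, -374.4, 58.3]
eef_rot: [-0.003, 0.786, 0.619, -0.001]
contact_force: [-0.6, 0.9, -2.5]
finger_gap: 21.4
time_s: 23.45
tcp_pos: [459.5, -375.7, 54.3]
eef_rot: [0.0, 0.786, 0.619, -0.0]
contact_force: [-0.9, 0.3, -3.3]
finger_gap: 21.8
tcp [ 459.5 -375.7   54.3] yaw -13.56 turn 0.004 shift m [-0.0067 -0.0016  0.0033] F [-0.9  0.3 -3.3] gap 21.8 t 23.4
```

```bash
python3 -m jog '{"xyz":[[-0.006,-0.002,0],[0,0,0.001],[0,0,0.001],[0,0,0.001],[0,0,0]],"turn":[-0.004,0,0,0,0],"grip":[-1,-1,-1,-1,-1]}'
python3 -m jog '{"xyz":[[0,0,0.001],[0,0,0.0],[0,0,0],[0,0,0],[0,0,0]],"turn":[0,0,0,0,0],"grip":[-1,-1,-1,-1,-1]}'
```

```text
time_s: 23.95
tcp_pos: [455.6, -380.8, 50.5]
eef_rot: [-0.0, 0.785, 0.62, -0.0]
contact_force: [-0.6, 1.2, -2.6]
finger_gap: 21.6
time_s: 24.45
tcp_pos: [455.8, -380.8, 50.4]
eef_rot: [-0.0, 0.784, 0.62, -0.0]
contact_force: [-3.6, 3.2, 5.7]
finger_gap: 22.3
```

```bash
python3 -m jog '{"xyz":[[0,0,0],[0,0,0],[0,0,0],[0,0,-0.03],[0,0,-0.03]],"turn":[0,0,0,0,0],"grip":[0,0,0,0,0]}' >/dev/null
python3 -m jog '{"xyz":[[0,0,-0.03],[0,0,-0.03],[0,0,-0.03],[0,0,-0.03],[0,0,0]],"turn":[0,0,0,0,0],"grip":[0,0,0,0,0]}'
python3 - <<'E'
from h import *
im,c,W=snap('top','t2.png'); hsv=cv2.cvtColor(im,cv2.COLOR_RGB2HSV)
def cs(m,b):
    k=np.zeros(m.shape,np.uint8); x0,y0,x1,y1=b; k[y0:y1,x0:x1]=255
    return [q for q in cv2.findContours(m&k,cv2.RETR_EXTERNAL,cv2.CHAIN_APPROX_NONE)[0] if cv2.contourArea(q)>15]
w=lambda q,z:np.array([ray(c,W,p,z)[:2] for p in q.reshape(-1,2)],np.float32)
for q in cs(cv2.inRange(hsv,(0,0,150),(180,35,255)),(110,185,235,315)): print('sleeve',cv2.minEnclosingCircle(w(cv2.convexHull(q),48)),cv2.fitEllipse(w(cv2.convexHull(q),48)))
for q in cs(cv2.inRange(hsv,(3,60,90),(18,220,255)),(230,165,420,320)): r=cv2.minAreaRect(w(q,10)); print('chip',r)
for q in cs(cv2.inRange(hsv,(8,60,120),(25,200,255)),(418,262,495,330)): print('rib',cv2.minAreaRect(w(q,80)))
q=np.concatenate(cs(cv2.inRange(hsv,(20,140,120),(32,255,255)),(230,165,365,295))); print('fence',cv2.minAreaRect(w(q,60)))
cv2.imwrite('pics/t2z.png',cv2.resize(im[160:340,110:510,::-1],None,fx=2,fy=2,interpolation=2))
E
python3 go.py 469 270 200 81
```

```text
time_s: 25.45
tcp_pos: [458.2, -383.6, 235.4]
eef_rot: [0.006, 0.784, 0.62, 0.0]
contact_force: [0.4, -0.3, 1.1]
finger_gap: 46.7
sleeve ((471.6842346191406, 272.3174743652344), 28.771583557128906) ((471.40887451171875, 272.2762756347656), (56.5040397644043, 57.13330841064453), 1.255071997642517)
sleeve ((496.31439208984375, 372.52777099609375), 28.503368377685547) ((496.2422180175781, 372.5552978515625), (55.96509552001953, 56.230628967285156), 146.60646057128906)
chip ((562.1373901367188, -156.6890869140625), (35.73884201049805, 40.01657485961914), 4.914379119873047)
fence ((574.6441650390625, 2.0133285522460938), (239.75405883789062, 121.64373779296875), 82.38825225830078)
tcp [ 457.1 -382.4  232.4] yaw -13.35 turn -1.647 shift m [0.0903 0.6462 0.0324] F [-0.3 -0.1 -0. ] gap 47.4 t 25.5
```

View pics/t2z.png

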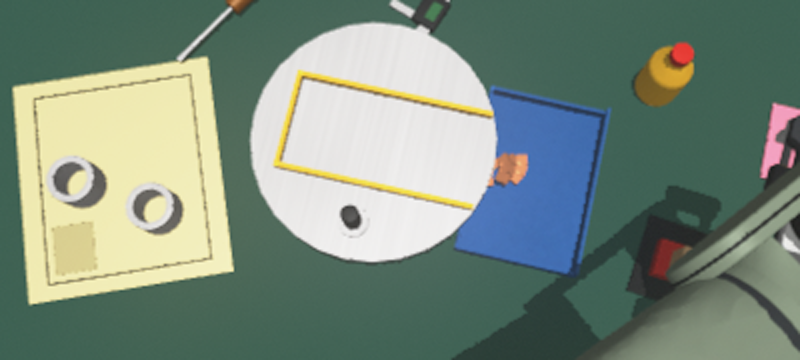

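Top crop: the plate is bare, and the chips are clumped in the tray against the plate edge at (510,170). The two sleeves are at world (471.7,272.3) and (496.3,372.5). On to the sleeves.

```bash
python3 -m jog '{"xyz":[[0.04,0,0],[0.04,0,0],[0.04,0,0],[0,0,0],[0,0,0]],"turn":[0,0,0,-0.137,-0.137],"grip":[0.6,0.6,0.6,0.6,0.6]}' >/dev/null
python3 -m jog '{"xyz":[[0,0,0],[0,0,0],[0,0,0],[0,0,0],[0,0,0]],"turn":[-0.137,-0.137,-0.137,-0.137,-0.137],"grip":[0.6,0.6,0.6,0.6,0.6]}' >/dev/null
python3 -m jog '{"xyz":[[0,0,0],[0,0,0],[0,0,0],[0,0,0],[0,0,0]],"turn":[-0.137,-0.137,-0.137,-0.137,-0.137],"grip":[0.6,0.6,0.6,0.6,0.6]}'
python3 go.py 471.7 272.3 150 82
```

```text
time_s: 27.0
tcp_pos: [482.5, -263.5, 227.1]
eef_rot: [-0.002, 0.077, 0.997, 0.001]
contact_force: [-0.4, -1.4, -0.1]
finger_gap: 75.3
tcp [ 482.5 -263.5  227.1] yaw 81.16 turn -0.015 shift m [0.0853 0.529  0.0771] F [-0.4 -1.4 -0.1] gap 75.3 t 27.0
```

```bash
python3 -m jog '{"xyz":[[0.0065,0.0407,0],[0.0065,0.0407,0],[0.0065,0.0407,0],[0.0065,0.0407,0],[0.0065,0.0407,0]],"turn":[-0.015,0,0,0,0],"grip":[0.6,0.6,0.6,0.6,0.6]}' >/dev/null
python3 -m jog '{"xyz":[[0.0065,0.0407,0],[0.0065,0.0407,0],[0.0065,0.0407,0],[0.0065,0.0407,0],[0.0065,0.0407,0]],"turn":[0,0,0,0,0],"grip":[0.6,0.6,0.6,0.6,0.6]}' >/dev/null
python3 -m jog '{"xyz":[[0.0065,0.0407,0],[0.0065,0.0407,0],[0.0065,0.0407,0],[0,0,0.03],[0,0,0.03]],"turn":[0,0,0,0,0],"grip":[0.6,0.6,0.6,0.6,0.6]}' >/dev/null
python3 -m jog '{"xyz":[[0,0,0.02],[0,0,0],[0,0,0],[0,0,0],[0,0,0]],"turn":[0,0,0,0,0],"grip":[0.6,0.6,0.6,0.6,0.6]}'
python3 go.py 471.7 272.3 36 82
python3 - <<'E'
from h import *
im,c,W=snap('top','t3.png'); hsv=cv2.cvtColor(im,cv2.COLOR_RGB2HSV)
m=cv2.inRange(hsv,(8,60,120),(25,200,255)); k=np.zeros_like(m); k[262:330,418:495]=255; m&=k
q=max(cv2.findContours(m,cv2.RETR_EXTERNAL,cv2.CHAIN_APPROX_NONE)[0],key=cv2.contourArea)
print('rib',cv2.minAreaRect(np.array([ray(c,W,p,80)[:2] for p in q.reshape(-1,2)],np.float32)))
im,c,W=snap('wrist','w4.png'); print(proj(c,W,(471.7,272.3,48)),proj(c,W,(496.3,372.5,48)))
E
```

```text
time_s: 29.0
tcp_pos: [478.0, 271.9, 151.2]
eef_rot: [0.001, 0.072, 0.997, 0.001]
contact_force: [-0.1, -0.1, 0.3]
finger_gap: 75.4
tcp [478.  271.9 151.2] yaw 81.69 turn -0.005 shift m [ 0.0063 -0.0004  0.1152] F [-0.1 -0.1  0.3] gap 75.4 t 29.0
rib ((456.2921142578125, -384.01141357421875), (64.88329315185547, 23.2288818359375), 77.14414978027344)
[np.float64(326.703281879982), np.float64(241.25519665885136)] [np.float64(470.2323660721454), np.float64(254.57736111688632)]
```

View pics/w4.png

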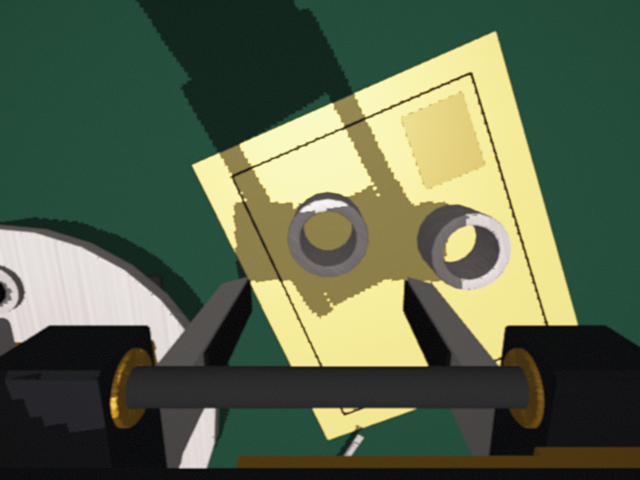

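The wrist view shows sleeve A at about (328,235) and B at (473,250), within a few mm of the predictions. The scraper stands about 3 mm from the pad centre. Descending onto A.

```bash
python3 -m jog '{"xyz":[[0.007,0,0],[0,0,0.03],[0,0,0.03],[0,0,0.03],[0,0,0.02]],"turn":[-0.005,0,0,0,0],"grip":[0.6,0.6,0.6,0.6,0.6]}'
python3 -m jog '{"xyz":[[0,0,0.004],[0,0,0],[0,0,0],[0,0,0],[0,0,0]],"turn":[0,0,0,0,0],"grip":[0.6,0.6,0.6,-1,-1]}'
python3 -m jog '{"xyz":[[0,0,0],[0,0,0],[0,0,0],[0,0,0],[0,0,0]],"turn":[0,0,0,0,0],"grip":[-1,-1,-1,-1,-1]}'
python3 go.py 471.7 272.3 36 82
```

```text
time_s: 29.6
tcp_pos: [468.3, 272.3, 38.0]
eef_rot: [-0.001, 0.07, 0.998, -0.0]
contact_force: [-0.4, -0.0, -0.7]
finger_gap: 75.2
time_s: 30.1
tcp_pos: [471.0, 273.0, 37.1]
eef_rot: [0.001, 0.07, 0.998, 0.001]
contact_force: [0.1, -0.1, -0.7]
finger_gap: 62.6
time_s: 30.6
tcp_pos: [470.9, 273.3, 36.9]
eef_rot: [0.001, 0.07, 0.998, 0.001]
contact_force: [-0.6, 1.1, 6.3]
finger_gap: 58.2
tcp [470.9 273.3  36.9] yaw 81.99 turn -0.0 shift m [-0.0009 -0.0009  0.0009] F [-0.6  1.1  6.3] gap 58.2 t 30.6
```

```bash
python3 -m jog '{"xyz":[[0,0,-0.02],[0,0,-0.03],[0,0,-0.03],[0,0,-0.03],[0,0,-0.03]],"turn":[0,0,0,0,0],"grip":[-1,-1,-1,-1,-1]}'
python3 go.py 565.5 -69.2 84 82
```

```text
time_s: 31.1
tcp_pos: [467.9, 271.6, 174.4]
eef_rot: [-0.002, 0.07, 0.998, -0.001]
contact_force: [-0.8, 1.1, -6.6]
finger_gap: 58.6
tcp [467.9 271.6 174.4] yaw 81.99 turn -0.0 shift m [-0.1441 -0.3239  0.0904] F [-0.8  1.1 -6.6] gap 58.6 t 31.1
```

```bash
python3 -m jog '{"xyz":[[-0.01,-0.025,0],[-0.014,-0.033,0],[-0.014,-0.033,0],[-0.014,-0.033,0],[-0.014,-0.033,0]],"turn":[0,0,0,0,0],"grip":[-1,-1,-1,-1,-1]}' >/dev/null
python3 -m jog '{"xyz":[[-0.014,-0.033,0],[-0.014,-0.033,0],[-0.014,-0.033,0],[-0.014,-0.033,0],[-0.012,-0.025,0]],"turn":[0,0,0,0,0],"grip":[-1,-1,-1,-1,-1]}' >/dev/null
python3 -m jog '{"xyz":[[-0.003,-0.005,0],[0,0,0],[0,0,0.02],[0,0,0.02],[0,0,0.02]],"turn":[0,0,0,0,0],"grip":[-1,-1,-1,-1,-1]}'
python3 go.py 565.5 -69.2 84 82
```

```text
time_s: 32.6
tcp_pos: [559.7, -60.5, 114.1]
eef_rot: [-0.001, 0.069, 0.998, 0.0]
contact_force: [0.3, 0.0, -4.7]
finger_gap: 58.5
tcp [559.7 -60.5 114.1] yaw 82.08 turn 0.001 shift m [-0.0069 -0.0078  0.0301] F [ 0.3  0.  -4.7] gap 58.5 t 32.6
```

```bash
python3 -m jog '{"xyz":[[-0.006,-0.008,0.01],[0,0,0.01],[0,0,0.005],[0,0,0.002],[0,0,0]],"turn":[0,0,0,0,0],"grip":[-1,-1,-1,-1,-1]}'
python3 -m jog '{"xyz":[[0,0,0.001],[0,0,0.001],[0,0,0],[0,0,0],[0,0,0]],"turn":[0,0,0,0,0],"grip":[-1,-1,-1,-1,-1]}'
python3 go.py 565.5 -69.2 84 82
```

```text
time_s: 33.1
tcp_pos: [566.2, -71.0, 89.0]
eef_rot: [0.0, 0.07, 0.998, 0.0]
contact_force: [0.4, 0.5, -5.6]
finger_gap: 58.2
time_s: 33.6
tcp_pos: [566.1, -71.2, 86.9]
eef_rot: [0.0, 0.07, 0.998, -0.0]
contact_force: [0.3, 0.2, -6.2]
finger_gap: 58.5
tcp [566.1 -71.2  86.9] yaw 81.99 turn -0.0 shift m [0.0008 0.0019 0.0029] F [ 0.3  0.2 -6.2] gap 58.5 t 33.6
```

```bash
python3 -m jog '{"xyz":[[0,0,0.001],[0,0,0.001],[0,0,0.001],[0,0,0],[0,0,0]],"turn":[0,0,0,0,0],"grip":[-1,-1,-1,-1,-1]}'
python3 -m jog '{"xyz":[[0,0,0.001],[0,0,0],[0,0,0],[0,0,0],[0,0,0]],"turn":[0,0,0,0,0],"grip":[-1,-1,-1,-1,-1]}'
```

```text
time_s: 34.1
tcp_pos: [565.9, -71.1, 83.6]
eef_rot: [-0.0, 0.07, 0.998, 0.0]
contact_force: [0.2, -0.2, -5.7]
finger_gap: 58.6
time_s: 34.6
tcp_pos: [566.2, -71.2, 83.0]
eef_rot: [0.0, 0.07, 0.998, -0.0]
contact_force: [-0.9, -0.1, -3.6]
finger_gap: 58.2
```

```bash
python3 -m jog '{"xyz":[[0,0,0.0005],[0,0,0],[0,0,0],[0,0,0],[0,0,0]],"turn":[0,0,0,0,0],"grip":[0.5,0.5,0.5,0.5,0.5]}'
python3 -m jog '{"xyz":[[0,0,-0.02],[0,0,-0.03],[0,0,-0.03],[0,0,-0.03],[0,0,0]],"turn":[0,0,0,0,0],"grip":[0.5,0.5,0.5,0.5,0.5]}'
python3 go.py 496.3 372.5 150 82
python3 - <<'E'
from h import *
im,c,W=snap('top','t4.png'); hsv=cv2.cvtColor(im,cv2.COLOR_RGB2HSV)
m=cv2.inRange(hsv,(0,0,150),(180,35,255)); k=np.zeros_like(m); k[185:315,110:235]=255
for q in cv2.findContours(m&k,cv2.RETR_EXTERNAL,cv2.CHAIN_APPROX_NONE)[0]:
    if cv2.contourArea(q)>100: print('sleeve',cv2.minEnclosingCircle(np.array([ray(c,W,p,48)[:2] for p in q.reshape(-1,2)],np.float32)))
E
```

```text
time_s: 35.1
tcp_pos: [566.2, -71.2, 82.5]
eef_rot: [0.0, 0.07, 0.998, -0.0]
contact_force: [-0.7, 0.2, -0.3]
finger_gap: 70.5
time_s: 35.6
tcp_pos: [569.5, -72.0, 197.7]
eef_rot: [0.005, 0.07, 0.998, -0.001]
contact_force: [-0.0, 0.5, 0.2]
finger_gap: 70.4
tcp [569.5 -72.  197.7] yaw 82.0 turn -0.0 shift m [0.1343 0.43   0.0477] F [-0.   0.5  0.2] gap 70.4 t 35.6
sleeve ((461.4919128417969, 259.244873046875), 75.7649917602539)
sleeve ((456.39349365234375, 249.76617431640625), 97.02652740478516)
sleeve ((496.1109924316406, 373.21795654296875), 29.716732025146484)
```

```bash
python3 -m jog '{"xyz":[[0.0134,0.043,0],[0.0134,0.043,0],[0.0134,0.043,0],[0.0134,0.043,0],[0.0134,0.043,0]],"turn":[0,0,0,0,0],"grip":[0.6,0.6,0.6,0.6,0.6]}' >/dev/null
python3 -m jog '{"xyz":[[0.0134,0.043,0],[0.0134,0.043,0],[0.0134,0.043,0],[0.0134,0.043,0],[0.0134,0.043,0]],"turn":[0,0,0,0,0],"grip":[0.6,0.6,0.6,0.6,0.6]}' >/dev/null
python3 -m jog '{"xyz":[[0,0,0.04],[0,0,0.01],[0,0,0],[0,0,0],[0,0,0]],"turn":[0,0,0,0,0],"grip":[0.6,0.6,0.6,0.6,0.6]}'
python3 go.py 496.2 372.8 37 82
python3 - <<'E'
from h import *
im,c,W=snap('wrist','w5.png'); print(proj(c,W,(496.2,372.8,48)))
cv2.imwrite('pics/w5z.png',im[100:420,120:540,::-1])
E
```

```text
time_s: 37.15
tcp_pos: [494.4, 372.8, 143.6]
eef_rot: [0.001, 0.071, 0.998, 0.001]
contact_force: [-0.2, -0.6, 0.2]
finger_gap: 75.3
tcp [494.4 372.8 143.6] yaw 81.9 turn -0.002 shift m [-0.0018  0.0002  0.1066] F [-0.2 -0.6  0.2] gap 75.3 t 37.1
[np.float64(327.6368103430899), np.float64(254.93929292188625)]
```

View pics/w5z.png

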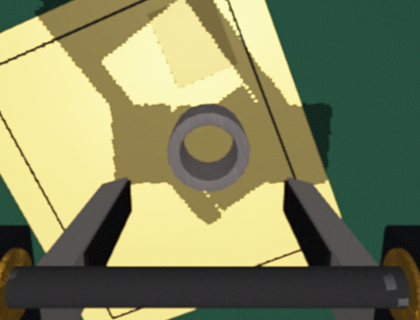

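Crop: sleeve B sits at about (328,248) in the full picture, against a predicted (328,255), and is centred between the jaws. Descending.

```bash
python3 -m jog '{"xyz":[[0,0,0.03],[0,0,0.03],[0,0,0.03],[0,0,0.015],[0,0,0.002]],"turn":[0,0,0,0,0],"grip":[0.6,0.6,0.6,0.6,0.6]}'
python3 -m jog '{"xyz":[[0,0,0],[0,0,0],[0,0,0],[0,0,0],[0,0,0]],"turn":[0,0,0,0,0],"grip":[0.6,-1,-1,-1,-1]}'
python3 -m jog '{"xyz":[[0,0,0],[0,0,0],[0,0,0],[0,0,0],[0,0,0]],"turn":[0,0,0,0,0],"grip":[-1,-1,-1,-1,-1]}'
python3 -m jog '{"xyz":[[0,0,-0.02],[0,0,-0.03],[0,0,-0.03],[0,0,-0.03],[0,0,-0.03]],"turn":[0,0,0,0,0],"grip":[-1,-1,-1,-1,-1]}'
python3 go.py 583.6 59.6 84 82
```

```text
time_s: 37.7
tcp_pos: [492.3, 372.3, 33.7]
eef_rot: [-0.001, 0.07, 0.998, -0.001]
contact_force: [-0.7, 1.2, -0.4]
finger_gap: 75.5
time_s: 38.2
tcp_pos: [494.4, 373.9, 37.0]
eef_rot: [0.001, 0.07, 0.998, 0.001]
contact_force: [-1.0, -0.2, 5.6]
finger_gap: 58.2
time_s: 38.7
tcp_pos: [494.4, 373.9, 37.0]
eef_rot: [0.001, 0.07, 0.998, 0.001]
contact_force: [0.9, -1.2, 6.4]
finger_gap: 58.4
time_s: 39.2
tcp_pos: [491.5, 372.6, 174.0]
eef_rot: [-0.002, 0.07, 0.998, -0.001]
contact_force: [0.9, -0.0, -6.1]
finger_gap: 58.1
tcp [491.5 372.6 174. ] yaw 81.99 turn -0.0 shift m [-0.1348 -0.2971  0.09  ] F [ 0.9 -0.  -6.1] gap 58.1 t 39.2
```

```bash
python3 -m jog '{"xyz":[[-0.0146,-0.033,0],[-0.0146,-0.033,0],[-0.0146,-0.033,0],[-0.0146,-0.033,0],[-0.0146,-0.033,0]],"turn":[0,0,0,0,0],"grip":[-1,-1,-1,-1,-1]}' >/dev/null
python3 -m jog '{"xyz":[[-0.0146,-0.033,0],[-0.0146,-0.033,0],[-0.0146,-0.033,0],[-0.0146,-0.033,0],[0,0,0]],"turn":[0,0,0,0,0],"grip":[-1,-1,-1,-1,-1]}' >/dev/null
python3 -m jog '{"xyz":[[0,0,0.02],[0,0,0.02],[0,0,0.02],[0,0,0.01],[0,0,0]],"turn":[0,0,0,0,0],"grip":[-1,-1,-1,-1,-1]}'
python3 go.py 583.6 59.6 84 82
```

```text
time_s: 40.7
tcp_pos: [579.0, 61.5, 102.0]
eef_rot: [-0.004, 0.07, 0.998, 0.0]
contact_force: [0.3, -0.1, -5.2]
finger_gap: 58.4
tcp [579.   61.5 102. ] yaw 82.01 turn 0.0 shift m [-0.0048 -0.0012  0.018 ] F [ 0.3 -0.1 -5.2] gap 58.4 t 40.7
```

```bash
python3 -m jog '{"xyz":[[-0.002,0,0.008],[0,0,0.004],[0,0,0.003],[0,0,0.001],[0,0,0]],"turn":[0,0,0,0,0],"grip":[-1,-1,-1,-1,-1]}'
python3 -m jog '{"xyz":[[0,0,0.001],[0,0,0.001],[0,0,0],[0,0,0],[0,0,0]],"turn":[0,0,0,0,0],"grip":[-1,-1,-1,-1,-1]}'
python3 go.py 583.6 59.6 84 82
```

```text
time_s: 41.2
tcp_pos: [584.0, 60.7, 89.4]
eef_rot: [0.0, 0.07, 0.998, 0.0]
contact_force: [-0.5, 0.2, -5.6]
finger_gap: 58.3
time_s: 41.7
tcp_pos: [584.0, 60.7, 87.3]
eef_rot: [0.0, 0.07, 0.998, 0.0]
contact_force: [1.2, 0.7, -5.0]
finger_gap: 58.5
tcp [584.   60.7  87.3] yaw 81.99 turn -0.0 shift m [ 0.0002 -0.0011  0.0033] F [ 1.2  0.7 -5. ] gap 58.5 t 41.7
```

```bash
python3 -m jog '{"xyz":[[0,0,0.001],[0,0,0.001],[0,0,0.001],[0,0,0.001],[0,0,0.0005]],"turn":[0,0,0,0,0],"grip":[-1,-1,-1,-1,-1]}'
python3 -m jog '{"xyz":[[0,0,0],[0,0,0],[0,0,0],[0,0,0],[0,0,0]],"turn":[0,0,0,0,0],"grip":[-1,-1,0.5,0.5,0.5]}'
python3 -m jog '{"xyz":[[0,0,0],[0,0,-0.03],[0,0,-0.03],[0,0,-0.03],[0,0,-0.03]],"turn":[0,0,0,0,0],"grip":[0.5,0.5,0.5,0.5,0.5]}'
python3 go.py 475 29 200 82
```

```text
time_s: 42.2
tcp_pos: [584.0, 60.6, 83.1]
eef_rot: [0.0, 0.07, 0.998, -0.0]
contact_force: [-1.7, -0.3, -1.4]
finger_gap: 58.4
time_s: 42.7
tcp_pos: [584.9, 60.7, 83.7]
eef_rot: [0.001, 0.07, 0.998, 0.0]
contact_force: [-0.5, 1.1, -0.7]
finger_gap: 70.6
time_s: 43.2
tcp_pos: [583.9, 60.7, 204.1]
eef_rot: [0.0, 0.07, 0.998, 0.0]
contact_force: [0.4, 0.2, -0.1]
finger_gap: 70.2
tcp [583.9  60.7 204.1] yaw 81.99 turn -0.0 shift m [ 0.1034 -0.0466  0.0041] F [ 0.4  0.2 -0.1] gap 70.2 t 43.2
```

```bash
python3 -m jog '{"xyz":[[0.035,-0.015,0],[0.035,-0.015,0],[0.03,-0.015,0],[0,0,0],[0,0,0]],"turn":[0,0,0,0.14,0.14],"grip":[0,0,0,0,0]}' >/dev/null
python3 -m jog '{"xyz":[[0,0,0],[0,0,0],[0,0,0],[0,0,0],[0,0,0]],"turn":[0.14,0.14,0.14,0.14,0.14],"grip":[0,0,0,0,0]}' >/dev/null
python3 -m jog '{"xyz":[[0,0,0],[0,0,0],[0,0,0],[0,0,0],[0,0,0]],"turn":[0.14,0.14,0.14,0.14,0.14],"grip":[0,0,0,0,0]}' >/dev/null
python3 -m jog '{"xyz":[[0,0,0],[0,0,0],[0,0,0],[0,0,0],[0,0,0]],"turn":[0.14,0.14,0.14,0.14,0.14],"grip":[0,0,0,0,0]}' >/dev/null
python3 -m jog '{"xyz":[[0,0,0],[0,0,0],[0,0,0],[0,0,0],[0,0,0]],"turn":[0.14,0.14,0.14,0.14,0.06],"grip":[0,0,0,0,0]}'
python3 go.py 475 29 85 -98
python3 - <<'E'
from h import *
im,c,W=snap('wrist','w6.png'); print([np.round(proj(c,W,p)) for p in((475,29,106),(583.6,59.6,94),(565.9,-71,94))])
snap('top','t5.png'); snap('side','s5.png')
im,c,W=snap('side','s5.png'); cv2.imwrite('pics/s5z.png',cv2.resize(im[150:380,230:470,::-1],None,fx=2.5,fy=2.5,interpolation=2))
E
```

```text
time_s: 45.7
tcp_pos: [478.8, 30.0, 203.0]
eef_rot: [0.0, 1.0, -0.001, 0.0]
contact_force: [-0.6, 0.2, -0.3]
finger_gap: 47.1
tcp [478.8  30.  203. ] yaw -90.11 turn 0.138 shift m [-0.0036  0.0016  0.118 ] F [-0.6  0.2 -0.3] gap 47.1 t 45.7
[array([328., 258.]), array([281.,  96.]), array([476., 123.])]
```

View pics/w6.png

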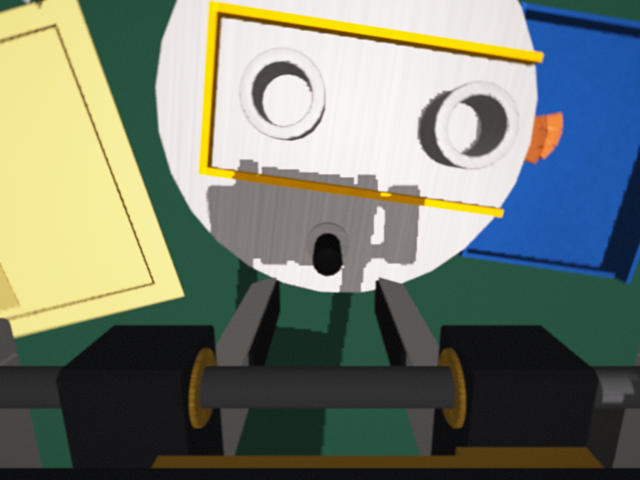

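View pics/s5z.png

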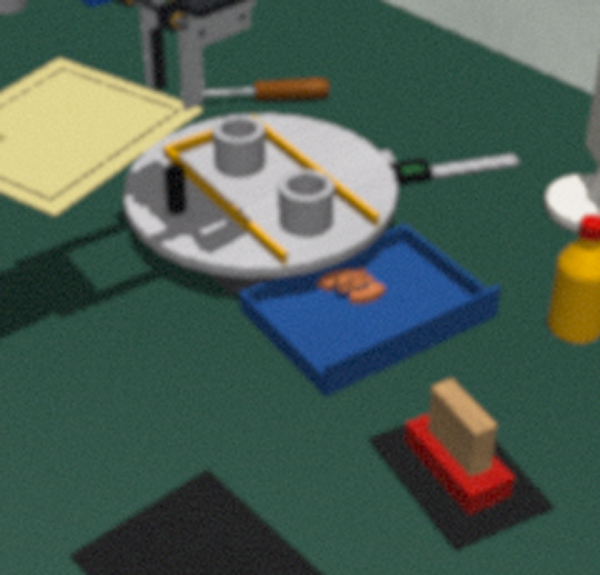

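Wrist view: both sleeves stand inside the fence at (283,94) and (476,125), with the post at (328,258) as predicted. Side view: the scraper stands on its pad and the chips are in the tray. Gripping the post for the second turn.

```bash
python3 -m jog '{"xyz":[[0,0,0],[-0.001,0.001,0.03],[0,0,0.03],[0,0,0.03],[0,0,0.028]],"turn":[0.138,0,0,0,0],"grip":[0,0,0,0,0]}' >/dev/null
python3 -m jog '{"xyz":[[0,0,0],[0,0,0],[0,0,0],[0,0,0],[0,0,0]],"turn":[0,0,0,0,0],"grip":[0,0,-1,-1,-1]}'
python3 -m jog '{"xyz":[[0,0,0],[0,0,0],[0,0,0],[0,0,0],[0,0,0]],"turn":[0,0,0,0,0],"grip":[-1,-1,-1,-1,-1]}'
python3 go.py 475 29 85 -98
```

```text
time_s: 46.9
tcp_pos: [478.7, 29.1, 86.2]
eef_rot: [0.0, 0.998, -0.068, 0.001]
contact_force: [-0.6, -0.3, -0.2]
finger_gap: 26.4
time_s: 47.4
tcp_pos: [478.4, 29.0, 85.8]
eef_rot: [0.0, 0.998, -0.068, 0.001]
contact_force: [-1.1, 0.3, 6.7]
finger_gap: 21.9
tcp [478.4  29.   85.8] yaw -97.8 turn 0.004 shift m [-0.0033  0.0005  0.0008] F [-1.1  0.3  6.7] gap 21.9 t 47.4
```

```bash
python3 -m jog '{"xyz":[[0,0,0],[0,0,0],[-0.004,0,0],[0,0,0],[0,0,0]],"turn":[0,0,0,0,0],"grip":[-0.3,-0.3,-0.3,-0.3,-0.3]}'
python3 -m jog '{"xyz":[[0,0,0],[0,0,0],[0,0,0],[0,0,0],[0,0,0]],"turn":[0,0,0,0,0],"grip":[-1,-1,-1,-1,-1]}'
python3 -m jog '{"xyz":[[0,0.001,0],[0,0.002,0],[0.0001,0.003,0],[0.0001,0.004,0],[0.0001,0.005,0]],"turn":[-0.01,-0.02,-0.03,-0.04,-0.05],"grip":[-1,-1,-1,-1,-1]}'
python3 -m jog '{"xyz":[[0.00014,0.0054,0],[0.00014,0.0054,0],[0.00014,0.0054,0],[0.00014,0.0054,0],[0.00014,0.0054,0]],"turn":[-0.0524,-0.0524,-0.0524,-0.0524,-0.0524],"grip":[-1,-1,-1,-1,-1]}'
python3 -m jog '{"xyz":[[0.00014,0.0054,0],[0.00014,0.0054,0],[0.00014,0.0054,0],[0.00014,0.0054,0],[0.00014,0.0054,0]],"turn":[-0.0524,-0.0524,-0.0524,-0.0524,-0.0524],"grip":[-1,-1,-1,-1,-1]}'
```

```text
time_s: 47.9
tcp_pos: [473.1, 29.8, 84.5]
eef_rot: [-0.0, 0.998, -0.068, -0.0]
contact_force: [-0.3, 0.5, 0.0]
finger_gap: 32.6
time_s: 48.4
tcp_pos: [473.5, 29.7, 84.7]
eef_rot: [0.0, 0.998, -0.068, -0.0]
contact_force: [-0.4, -0.9, -0.1]
finger_gap: 21.6
time_s: 48.9
tcp_pos: [472.6, 15.5, 84.7]
eef_rot: [-0.001, 1.0, 0.008, 0.0]
contact_force: [1.1, 4.2, -0.4]
finger_gap: 21.3
time_s: 49.4
tcp_pos: [475.9, -10.4, 84.7]
eef_rot: [-0.002, 0.99, 0.138, -0.0]
contact_force: [-1.4, 6.4, 2.1]
finger_gap: 21.4
time_s: 49.9
tcp_pos: [486.3, -35.9, 84.7]
eef_rot: [-0.001, 0.964, 0.267, -0.001]
contact_force: [-2.6, 3.0, 1.2]
finger_gap: 21.5
```

```bash
python3 -m jog '{"xyz":[[0.00014,0.0054,0],[0.00014,0.0054,0],[0.00014,0.0054,0],[0.00014,0.0054,0],[0.00014,0.0054,0]],"turn":[-0.0524,-0.0524,-0.0524,-0.0524,-0.0524],"grip":[-1,-1,-1,-1,-1]}'
python3 -m jog '{"xyz":[[0.00014,0.0054,0],[0.00014,0.0054,0],[0.00014,0.0054,0],[0.00014,0.0054,0],[0.00014,0.0054,0]],"turn":[-0.0524,-0.0524,-0.0524,-0.0524,-0.0524],"grip":[-1,-1,-1,-1,-1]}'
python3 -m jog '{"xyz":[[0.00014,0.0054,0],[0.00014,0.0054,0],[0.00014,0.0054,0],[0.00014,0.0054,0],[0.00014,0.0054,0]],"turn":[-0.0524,-0.0524,-0.0524,-0.0524,-0.0524],"grip":[-1,-1,-1,-1,-1]}'
python3 -m jog '{"xyz":[[0.0001,0.0045,0],[0.0001,0.0035,0],[0,0.002,0],[0,0.0014,0],[0,0,0]],"turn":[-0.044,-0.034,-0.02,-0.013,0],"grip":[-1,-1,-1,-1,-1]}'
python3 -m jog '{"xyz":[[0,0,0],[0,0,0],[0,0,0],[0,0,0],[0,0,0]],"turn":[0,0,0,0,0],"grip":[-1,-1,-0.3,-0.3,-0.3]}'
python3 go.py 562.9 -89 85 -8
```

```text
time_s: 50.4
tcp_pos: [504.0, -58.6, 84.7]
eef_rot: [0.001, 0.92, 0.391, -0.0]
contact_force: [1.1, -1.2, -0.9]
finger_gap: 21.5
time_s: 50.9
tcp_pos: [526.5, -75.1, 84.7]
eef_rot: [0.001, 0.861, 0.508, 0.0]
contact_force: [2.5, -0.9, -3.0]
finger_gap: 21.6
time_s: 51.4
tcp_pos: [550.9, -84.6, 84.8]
eef_rot: [0.0, 0.788, 0.616, -0.0]
contact_force: [0.3, -0.9, 1.0]
finger_gap: 21.6
time_s: 51.9
tcp_pos: [561.7, -86.6, 84.8]
eef_rot: [0.0, 0.753, 0.658, -0.0]
contact_force: [-0.6, -2.9, -1.3]
finger_gap: 21.6
time_s: 52.4
tcp_pos: [561.6, -85.3, 84.7]
eef_rot: [-0.0, 0.753, 0.657, 0.0]
contact_force: [-0.2, 1.1, 0.1]
finger_gap: 33.0
tcp [561.6 -85.3  84.7] yaw -7.78 turn 0.004 shift m [-0.0035  0.0018 -0.0003] F [-0.2  1.1  0.1] gap 33.0 t 52.4
```

Now I'll open wider, rise, move clear and check.

```bash
python3 -m jog '{"xyz":[[0,0,0],[0,0,0],[0,0,-0.02],[0,0,-0.04],[0,0,-0.04]],"turn":[0,0,0,0,0],"grip":[0.1,0.1,0.1,0.1,0.1]}' >/dev/null
python3 -m jog '{"xyz":[[0,-0.02,-0.04],[0,-0.03,-0.02],[0,-0.04,0],[0,-0.04,0],[0,-0.04,0]],"turn":[0,0,0,0,0],"grip":[0.1,0.1,0.1,0.1,0.1]}'
python3 -m jog '{"xyz":[[0,0,0],[0,0,0],[0,0,0],[0,0,0],[0,0,0]],"turn":[0,0,0,0,0],"grip":[0.1,0.1,0.1,0.1,0.1]}'
python3 - <<'E'
from h import *
im,c,W=snap('top','t6.png'); hsv=cv2.cvtColor(im,cv2.COLOR_RGB2HSV)
def cs(m,b):
    k=np.zeros(m.shape,np.uint8); x0,y0,x1,y1=b; k[y0:y1,x0:x1]=255
    return [q for q in cv2.findContours(m&k,cv2.RETR_EXTERNAL,cv2.CHAIN_APPROX_NONE)[0] if cv2.contourArea(q)>12]
w=lambda q,z:np.array([ray(c,W,p,z)[:2] for p in q.reshape(-1,2)],np.float32)
q=np.concatenate(cs(cv2.inRange(hsv,(20,140,120),(32,255,255)),(230,165,365,295))); print('fence',cv2.minAreaRect(w(q,60)))
for q in cs(cv2.inRange(hsv,(3,60,90),(18,220,255)),(330,195,420,305)): r=cv2.minAreaRect(w(q,10)); print('chip',r)
for q in cs(cv2.inRange(hsv,(8,60,120),(25,200,255)),(418,262,495,330)): print('rib',cv2.minAreaRect(w(q,80)))
a=cv2.resize(im[150:330,220:500,::-1],None,fx=2.1,fy=2.1,interpolation=2)
im,c,W=snap('side','s6.png'); b=cv2.resize(im[160:280,260:440,::-1],(588,392),interpolation=2)[:, :]
cv2.imwrite('pics/f.png',np.vstack([cv2.resize(a,(588,300)),cv2.resize(b,(588,300))]))
E
```

```text
time_s: 53.4
tcp_pos: [391.8, -62.5, 244.9]
eef_rot: [0.0, 0.753, 0.658, 0.0]
contact_force: [-0.9, -0.8, 0.9]
finger_gap: 51.9
time_s: 53.9
tcp_pos: [394.1, -63.1, 244.8]
eef_rot: [-0.0, 0.753, 0.657, -0.0]
contact_force: [-0.7, -0.1, 0.1]
finger_gap: 51.9
fence ((590.359375, 12.765544891357422), (120.24169158935547, 241.14085388183594), 82.08451843261719)
chip ((562.1399536132812, -156.71859741210938), (35.73884201049805, 40.075889587402344), 4.914379119873047)
rib ((454.988037109375, -383.7171630859375), (65.16175079345703, 26.511016845703125), 76.01546478271484)
```

View pics/f.png

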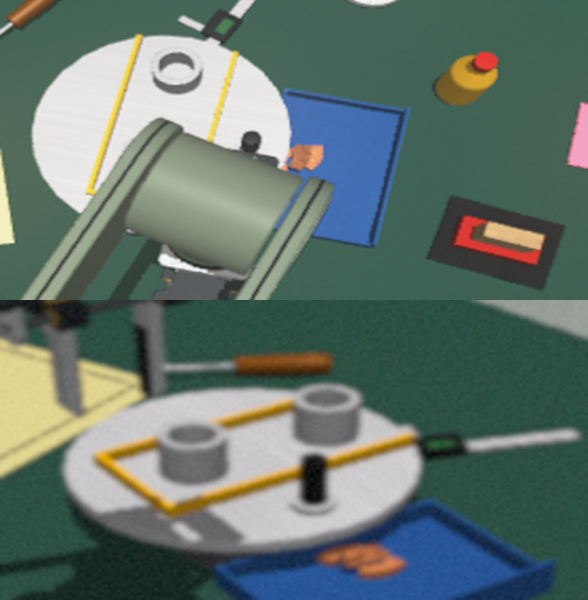

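Final view: the plate is in its last detent, with the fence at 82.1° and its open end away from the robot. Both sleeves are upright inside the fence, the chips are in the tray, and the scraper is on its pad. The arm is clear, so I'm handing in.

```bash
python3 -c "
from cell import hand_in; print(hand_in())"
```

```text
the job is handed in; nothing more can be done
None
```

The job is done and handed in at about 54 s of the 208 s allowed; the system gives no verdict.

**What I did:**
- Turned the plate by its post to the middle click position.
- Pushed the chips into the tray with the scraper and stood it back on its pad.
- Stood both loose sleeves inside the fence (only two were there).
- Turned the plate to its last click position.

**Last checks, from the top and side pictures:**
- **Plate:** the fence measured within about 0.3° of square to the last position, open end away from the robot.
- **Sleeves:** both stand upright between the fence walls. I measured their positions only before the second turn, when they were within about 3 mm of where I meant to put them.
- **Scraper:** it stands about 3 mm from the pad's centre.
- **Chips:** they lie in one clump in the tray, next to the plate edge, and have not moved since they were scraped in. Because they overlap I could not count all four one by one, but none were left on the plate.
- **Bystanders:** the bottle, screwdriver and caliper look unmoved; I judged this by eye and did not measure it.
- **Arm:** it is well clear of everything.

No check failed or disagreed by more than a few millimetres.

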